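# Clear the rod into its clip, then peel the cover off the plaster mould and hold it up

## Task

Put the wooden rod lying on the plaster mould's cover away in the bench clip: push it down past both sprung jaws onto the fork floors, about centred lengthwise, jaws closed above it, and let go. Then peel the clinging cover off by its corner lug, raising that corner first while the opposite corner stays down, without lifting or dragging the mould. Finish still holding the cover, roughly level and right way up, over the middle of the plywood ware board, about 20 cm above the bench; do not put it down, and leave the round mould, cup and bowl alone.

Things in the scene. Friction and masses are not known exactly. Their poses are not given: they have to be found in the camera images.
- mould: white plaster mould, loose, 1.9 kg: block 204 x 164 x 40 mm (long side along its x) with a raised plug 164 x 124 mm up to 58 mm high that the cover is nested over. Origin: centre of its underside. Rubber grips near the plug's four corners pinch the cover's skirt, about 7 N each; each lets go once the skirt there has risen about 8 mm. One corner first: about 6 N at the lug; a level pull: much more.
- cover: grey plastic cover, about 110 g: upside-down tray 176 x 136 mm (long side along its x), 20 mm tall, walls 4 mm, open below. Origin: centre of the plane of the skirt's lower edge, 42 mm above the mould's underside when seated (axes as the mould's). 2 mm play round the plug. On top two rod saddles at x = +-50 mm, 24 mm wide, 14 mm tall, and the upright lug on the corner at -x, -y.
- lug (a point): middle of the upright lug, at (-70, -52, 34) mm in the cover's frame: a plate 26 mm long, 10 mm thick, rising 28 mm above the top plate (20 to 48 mm in the cover's frame). Its long direction points at the corner diagonally across (0.658 rad from the cover's x towards its y); grip it across the 10 mm from above.
- lug_corner (a point): lower corner of the cover's skirt under the lug, at (-88, -68, 0) mm in the cover's frame
- far_corner (a point): lower corner of the cover's skirt diagonally across from the lug, at (88, 68, 0) mm in the cover's frame
- rod: round beech rod, 14 mm diameter, 160 mm long, about 50 g, lying along its x. Origin: its middle, on its axis. At the start it lies in the two saddles along the middle of the cover, its axis 15 mm above the cover's top plate.
- clip: aluminium fork clip fixed to the bench: base plate 150 x 80 x 12 mm and two forks at x = +-50 mm, each 14 mm thick along x (86 mm free between them for the fingers). Each fork: a slot 18 mm wide along y, open at the top, floor 45 mm above the bench, for the rod to lie along the clip's x; cheek on the -y side up to 85 mm, flared, on the +y side to 53 mm. Origin: on the bench, below the seat.
- seat (a point): where the rod's middle lies when seated: midway between the forks, 52 mm above the bench, axes as the clip's (x along the rod)
- jaw0 (a joint): sprung jaw of the clip's -x fork: a 14 mm wide steel flap hinged on the +y side, 25 mm from the slot's middle, 70 mm above the bench, tip 3 mm from the slot's middle. 0 = closed (level, above the slot); grows as the rod pushes its tip down and aside with about 2 to 5 N, opens about 0.7 rad, springs shut above the rod once the rod is on the floor.
- jaw1 (a joint): the same jaw on the clip's +x fork
- ware_board: square plywood ware board 200 x 200 x 16 mm, fixed flat on the bench. Origin: centre of its underside.
- round_mould: bystander: round white plaster mould, 140 mm across, 78 mm tall, origin under its centre
- tool_cup: bystander: terracotta cup 76 mm across, 85 mm tall with tools sticking out to 145 mm, origin under its centre
- bowl: bystander: white bowl 110 mm across, 50 mm tall, origin under its centre
Mind the look-alikes: they are no part of the job. What is shaped like the cover but orange or red is not meant.

How it is judged:
By the outcome, as a careful person would: the job done as asked, in the order asked, and still so for the second after the job is handed in, while the arm keeps its last pose, push and grip.
It also fails if it takes over 58 s, if anything falls off the work surface, if the arm or the gripper's body presses on something with over 40 N, if the wrist force passes 120 N, or if a joint passes its speed limit or range.

## Robot

A 6-joint arm with a two-finger parallel gripper is mounted at the origin on the work surface. World frame = base frame: x ahead of the robot, y to its left, z up, the work surface at z = 0. Lengths are in m, angles in degrees, forces in N, time in s.
With the tool pointing down it reaches from about 0.375 to 0.975 m from the base axis. Payload 3.8 kg.
Tool frame: the origin (TCP) lies at the very end of the fingers, on their centre line; the grasp point (between the pads) lies 19 mm behind it; z points along the fingers, y is the line along which they close (so a half turn about z gives the same grasp; the last joint's range is limited). The gripper opens to 88 mm and grips with 3 to 60 N. Pads are 18 mm wide; open, the fingers measure 123 mm over their backs; the gripper's body (75 mm by 187 mm) begins 45 mm behind the grasp point.
Start: joints at [-65.483, 15.12, 91.902, -0, 72.978, -2.114], TCP at [0.303, -0.603, 0.239] pointing down, gripper open.
Joint ranges: [-150.88, 150.88], [-54.13, 125.18], [17.81, 147.31], [-75.09, 255.09], [0, 152.58], [-146.25, 146.25]. Speed limits (degrees/s): [147.25, 147.25, 180, 180, 180, 180].

## Interface

Orientations are given as a 3x3 rotation matrix whose columns are the frame's x, y, z axes.
In Python, from rig import robot, release, close_gripper, readout, snapshot, get_calibration gives the robot as it stands. The module is installed in compiled form; this text tells all that it offers. Calls block until the motion is done:
- robot.move_pose(position, orientation): joint-space move of the TCP to a pose.
- robot.move_straight(position, vel=0.15, ori=None): straight line of the TCP; ori=None keeps the orientation; vel is the mean speed in m/s.
- robot.goto_joints(angles): joint-space move.
- release() and close_gripper(force=None): open the fingers fully, or close them until they stop; force is the grip in N (None keeps the last).
- robot.dwell(seconds).
- robot.inverse_kinematics(position, orientation): joint angles nearest the present ones, or None.
- readout.state(): the state.
- snapshot(name): name is "side" or "top" or "wrist"; returns (picture, depth): 384x512x3 uint8, red, green, blue; 384x512 float32, m along the optical axis (not along the pixel's ray), 0 where there is no reading.
- get_calibration(name): a dict with "fx", "fy", "cx", "cy" (pixels), "R" (3x3) and "t" (3): a world point X has camera coordinates R X + t; the wrist camera has in their place "tool_from_camera" (4x4, takes a point from camera to tool coordinates, whose origin is the TCP and whose axes are the flange's). Camera axes: x right, y down, z forward; pixel columns grow to the right and rows downward; lengths in m; the calibration is good to about 2 mm. A picture is of the moment at which its call begins: read the wrist's pose just before it. get_calibration takes no time and is no camera call.
A pose or a line that the arm cannot do raises robot.Unreachable and nothing moves.
- robot.close_job(): hands the job in; it is judged then, once.
The state is a dict: "time_s": time; "joint_positions": joint angles; "qd": joint speeds; "joint_efforts": joint torques, N m; "tcp_pos": TCP position; "ee_rot": TCP orientation; "ft_force": force on the tool from outside, world axes, zero at the start; "wrist_torque": the same for the moment, N m; "width": finger opening in m; "grip_force": force on a finger pad.
Only numpy, scipy, OpenCV 4.12 (cv2) and the standard library are available. Lean on these libraries where they do the work, as an engineer would, in place of code of your own. Each camera call takes 0.05 s, during which the arm holds its last target. There are 200 camera calls.

## Working session

There is one attempt and no reset: what is moved stays moved. The work goes in short steps, each a Python script; the robot and the scene stay as the last script left them, time stands still between calls to the robot, and variables do not carry over. Pictures are saved under pics/ and viewed, at most 10 in all, crops included, and the job is handed in when it is done.

```bash
mkdir -p pics; cat > h.py <<'E'
import numpy as np, cv2
from rig import *
def save(n,f,crop=None,s=1):
    im,d=snapshot(n); np.savez('pics/'+f+'.npz',im=im,d=d)
    if crop: r0,r1,c0,c1=crop; im=im[r0:r1,c0:c1]
    if s!=1: im=cv2.resize(im,None,fx=s,fy=s,interpolation=cv2.INTER_CUBIC)
    cv2.imwrite('pics/'+f+'.png',im[:,:,::-1]); return d
def world(n,f,u,v):
    c=get_calibration(n); d=np.load('pics/'+f+'.npz')['d']; z=d[int(round(v)),int(round(u))]
    p=np.array([(u-c['cx'])/c['fx']*z,(v-c['cy'])/c['fy']*z,z]); return np.array(c['R']).T@(p-np.array(c['t']))
def atz(n,u,v,z):
    c=get_calibration(n);R=np.array(c['R']);o=-R.T@np.array(c['t'])
    r=R.T@np.array([(u-c['cx'])/c['fx'],(v-c['cy'])/c['fy'],1]); return o+r*(z-o[2])/r[2]
def down(a): # tool y axis at angle a (rad) in world xy, z down
    y=np.array([np.cos(a),np.sin(a),0]); z=np.array([0,0,-1.]); return np.column_stack([np.cross(y,z),y,z])
E
python3 - <<'E'
from h import *
save('top','t0',s=1.5);save('side','s0',s=1.5)
c=get_calibration('top');print(c)
E
```

```text
{'fx': 363.4680209833141, 'fy': 363.4680209833141, 'cx': 257.14489683645866, 'cy': 191.92179385578908, 'R': array([[ 0.02469341, -0.99967793,  0.00585441],
       [-0.98732766, -0.02530581, -0.15666433],
       [ 0.15676203, -0.00191164, -0.98763455]]), 't': array([0.06164203, 0.55726336, 1.16127343])}
```

View pics/t0.png

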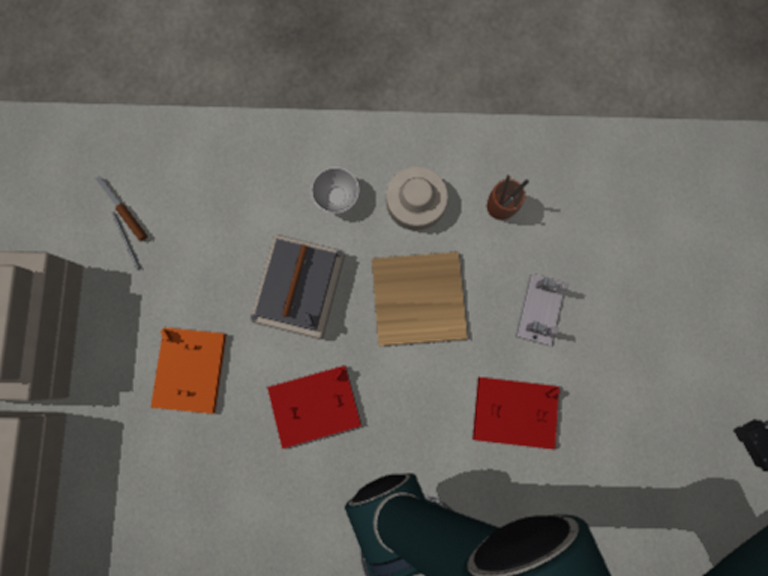

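View pics/s0.png

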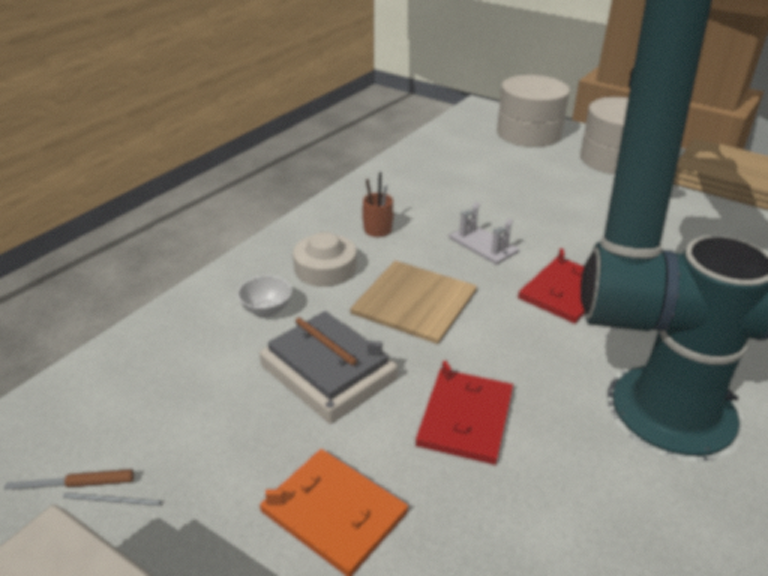

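Top view (1.5x px): cover with the rod at (297,285), lug at (314,320), board at (420,298), clip at (542,310) with forks at (550,285) and (540,328). I'll get rough positions, then closer wrist views.

```bash
python3 - <<'E'
from h import *
np.set_printoptions(precision=4,suppress=True)
P={'rodA':(304,249),'rodB':(288,313),'lug':(314,320),'cTL':(283,243),'cTR':(338,254),'cBL':(258,315),
'bTL':(373,258),'bTR':(459,252),'bBL':(380,345),'bBR':(468,339),'clipTL':(532,275),'clipBL':(517,337),'clipBR':(551,345),'f1':(548,285),'f2':(538,328),'plate':(540,308)}
for k,(u,v) in P.items(): print(k,world('top','t0',u/1.5,v/1.5))
print(get_calibration('wrist'));print(readout.state()['time_s'],readout.state()['ee_rot'])
E
```

```text
rodA [0.6297 0.2542 0.0835]
rodB [0.4908 0.2826 0.0764]
lug [0.479  0.2289 0.0583]
cTL [0.6472 0.3046 0.0608]
cTR [0.6296 0.1841 0.0426]
cBL [0.4863 0.3492 0.0634]
bTL [0.6285 0.1063 0.0148]
bTR [ 0.6508 -0.092   0.001 ]
bBL [0.4317 0.0852 0.0029]
bBR [ 0.4505 -0.1137 -0.0033]
clipTL [ 0.5983 -0.2565  0.0148]
clipBL [ 0.4579 -0.2252 -0.0043]
clipBR [ 0.4416 -0.3011 -0.0012]
f1 [ 0.5697 -0.2811  0.0524]
f2 [ 0.4725 -0.2512  0.0738]
plate [ 0.5236 -0.2743  0.0112]
{'fx': 337.5997817231854, 'fy': 337.5997817231854, 'cx': 253.32227002050956, 'cy': 190.1968774347077, 'tool_from_camera': array([[ 0.0006, -0.9473, -0.3204,  0.0856],
       [ 1.    ,  0.0005,  0.0005, -0.0001],
       [-0.0003, -0.3204,  0.9473, -0.146 ],
       [ 0.    ,  0.    ,  0.    ,  1.    ]])}
0.1 [[ 0.8939  0.4482 -0.0008]
 [ 0.4482 -0.8939  0.0018]
 [ 0.0001 -0.002  -1.    ]]
```

```bash
cat > look.py <<'E'
from h import *
def look(f,xy,z,a,s=1.5):
    robot.move_pose([*xy,z],down(np.deg2rad(a)))
    st=readout.state(); save('wrist',f,s=s)
    T=np.eye(4);T[:3,:3]=st['ee_rot'];T[:3,3]=st['tcp_pos']; np.save('pics/'+f+'_T.npy',T@get_calibration('wrist')['tool_from_camera'])
    print(f,st['time_s'],np.round(st['joint_positions'],1))
def wp(f,u,v,z=None):
    c=get_calibration('wrist');T=np.load('pics/'+f+'_T.npy');r=np.array([(u-c['cx'])/c['fx'],(v-c['cy'])/c['fy'],1])
    if z is None: d=np.load('pics/'+f+'.npz')['d'][int(round(v)),int(round(u))]
    else: d=(z-T[2,3])/(T[:3,:3]@r)[2]
    return T[:3,:3]@(r*d)+T[:3,3]
E
python3 - <<'E'
from look import *
look('w1',(0.52,-0.266),0.22,-102)
look('w2',(0.56,0.268),0.26,78)
E
```

```text
w1 1.5917 [-29.6   6.1 104.5  -0.   69.4  72.4]
w2 3.5833 [ 23.2   8.6  97.4  -0.   74.  -54.7]
```

View pics/w1.png

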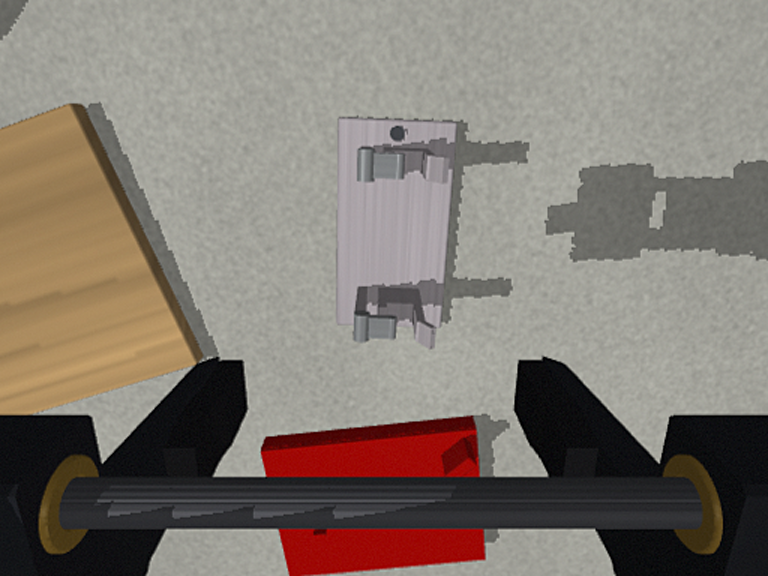

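View pics/w2.png

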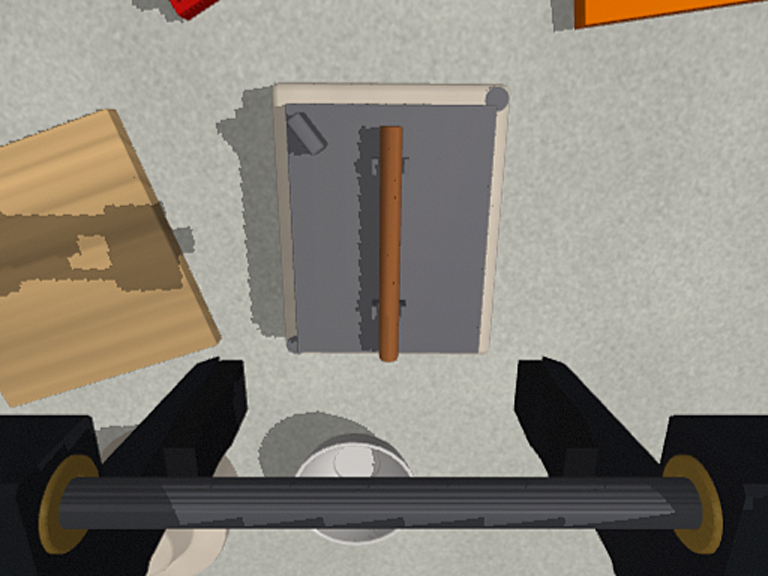

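w1: the clip's jaws hinge on the left (world +y), with tips at (403,165) and (396,327); the tall flared cheeks are on the right, so the clip's x is roughly world +x. w2: rod runs (391,127)–(389,360), lug at (308,133), cover top corners at (285,104), (497,107), (297,353) and (490,352).

```bash
python3 - <<'E'
from look import *
np.set_printoptions(precision=4,suppress=True)
q=lambda f,u,v,z=None: wp(f,u/1.5,v/1.5,z)
for n,u,v,z in [('bTL',338,117,.012),('bTR',460,121,.012),('bBL',337,325,.012),('j1a',403,152,.07),('j1b',403,179,.07),('j0a',396,316,.07),('j0b',396,338,.07),('h1',365,165,.07),('h0',361,328,.07)]:
    print(n,q('w1',u,v,z),q('w1',u,v))
for n,u,v,z in [('rodT',391,130,.077),('rodB',389,357,.077),('rod',391,240,.084),('cTL',286,105,.062),('cTR',496,108,.062),('cBL',297,351,.062),('cBR',482,350,.062),('lugtop',305,133,.09)]:
    print(n,q('w2',u,v,z),q('w2',u,v))
for f,c in [('w1',(60,250,210,320)),('w2',(45,250,170,350))]:
    im=np.load(f'pics/{f}.npz')['im'][c[0]:c[1],c[2]:c[3]]
    cv2.imwrite(f'pics/{f}c.png',cv2.resize(im[:,:,::-1],None,fx=600/im.shape[0]*.98,fy=600/im.shape[0]*.98,interpolation=cv2.INTER_CUBIC)); print(600/im.shape[0]*.98)
E
```

```text
bTL [ 0.6074 -0.2556  0.012 ] [ 0.6076 -0.2546 -0.0004]
bTR [ 0.5881 -0.3344  0.012 ] [ 0.5877 -0.3359  0.0016]
bBL [ 0.462  -0.2199  0.012 ] [ 0.4573 -0.2178  0.0002]
j1a [ 0.5808 -0.2917  0.07  ] [ 0.5789 -0.2925  0.0443]
j1b [ 0.566  -0.2888  0.07  ] [ 0.5588 -0.2899  0.0131]
j0a [ 0.4835 -0.2681  0.07  ] [ 0.4831 -0.268   0.0692]
j0b [ 0.4686 -0.2651  0.07  ] [ 0.4364 -0.2608 -0.0007]
h1 [ 0.5783 -0.2691  0.07  ] [ 0.5786 -0.2693  0.0742]
h0 [ 0.48   -0.2447  0.07  ] [ 0.4826 -0.2455  0.0762]
rodT [0.4909 0.2903 0.077 ] [0.4907 0.2902 0.0837]
rodB [0.6437 0.2573 0.077 ] [0.6394 0.258  0.0857]
rod [0.5578 0.2763 0.084 ] [0.558  0.2763 0.0832]
cTL [0.4624 0.2279 0.062 ] [0.4624 0.2279 0.0622]
cTR [0.4922 0.359  0.062 ] [0.4922 0.3591 0.0615]
cBL [0.6319 0.1895 0.062 ] [0.6415 0.1834 0.0402]
cBR [0.66   0.3253 0.062 ] [0.6716 0.3279 0.0397]
lugtop [0.4814 0.2395 0.09  ] [0.4814 0.2396 0.0907]
3.094736842105263
2.868292682926829
```

View pics/w1c.png

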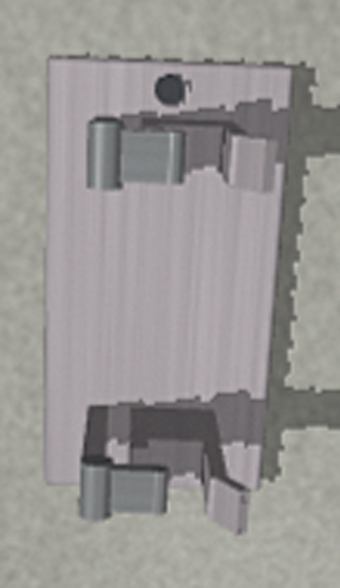

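View pics/w2c.png

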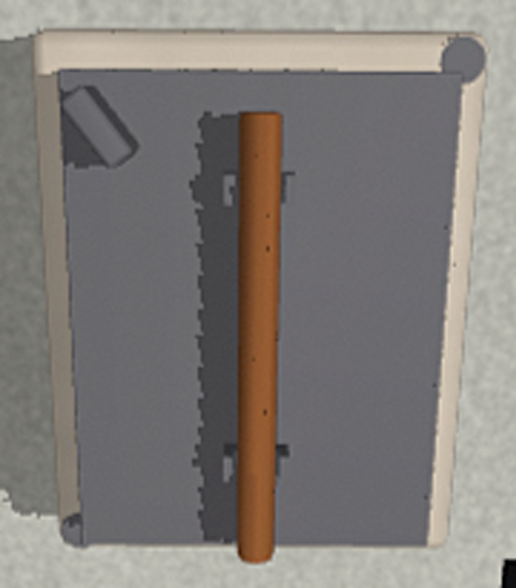

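```bash
python3 - <<'E'
from look import *
np.set_printoptions(precision=4,suppress=True)
def cloud(f):
    c=get_calibration('wrist');T=np.load(f'pics/{f}_T.npy');d=np.load(f'pics/{f}.npz')['d']
    v,u=np.mgrid[:384,:512]; P=np.stack([(u-c['cx'])/c['fx']*d,(v-c['cy'])/c['fy']*d,d],-1)
    return P@T[:3,:3].T+T[:3,3], np.load(f'pics/{f}.npz')['im'].astype(int)
def rect(X):
    m=np.zeros((600,600),np.uint8)  # 1mm raster for opening
    X=X[:,:2]; c,s,a=cv2.minAreaRect((X*1000).astype(np.float32)); 
    if s[0]<s[1]: s=s[::-1]; a-=90
    return np.round(c,1),np.round(s,1),round((a+90)%180-90,2),len(X)
def fil(M): return cv2.morphologyEx(M.astype(np.uint8),cv2.MORPH_OPEN,np.ones((3,3)))>0
W,im=cloud('w2'); x,y,z=W[...,0],W[...,1],W[...,2]
box=(abs(x-.565)<.12)&(abs(y-.27)<.11)
print('cover',rect(W[fil(box&(abs(z-.062)<.004))]))
rm=box&(im[...,0]-im[...,2]>40)&(z>.066)
print('rod',rect(W[fil(rm)]),W[rm].mean(0))
lm=box&(abs(z-.09)<.004)&(im[...,0]-im[...,2]<15)&(x<.52);print('lug',rect(W[fil(lm)]))
lm=box&(abs(z-.04)<.005);print('block',rect(W[fil(lm)]))
W,im=cloud('w1'); x,y,z=W[...,0],W[...,1],W[...,2]
box=(abs(x-.525)<.1)&(abs(y+.275)<.07)
print('base',rect(W[fil(box&(abs(z-.012)<.004))]))
for s in (1,0):
    b=box&((x>.525) if s else (x<.525))
    for lo,hi in ((.065,.072),(.072,.078),(.08,.09),(.048,.057),(.042,.048)):
        M=b&(z>lo)&(z<hi)
        if M.sum()>8: print(s,lo,hi,rect(W[M]),W[M].mean(0))
W2=W[box&(z>.03)]
E
```

```text
cover (array([561.6, 274.7]), array([176. , 136.3]), -12.52, 18807)
rod (array([563. , 272.1]), array([132.1, 111.8]), 28.63, 4402) [0.5471 0.2744 0.2221]
lug (array([482. , 238.9]), array([25.8, 10.3]), 25.4, 332)
block (array([560.9, 274.9]), array([202.1, 163.3]), -12.5, 4608)
base (array([ 525.6, -275.8]), array([149.3,  80.2]), -14.08, 8099)
1 0.065 0.072 (array([ 573.7, -285. ]), array([43.4, 18.1]), 72.59, 127) [ 0.5759 -0.2833  0.0708]
1 0.072 0.078 (array([ 573.1, -286.7]), array([46.6, 18.1]), 73.11, 579) [ 0.5759 -0.2798  0.0739]
1 0.08 0.09 (array([ 568.3, -309.8]), array([14.1,  7.6]), -13.78, 162) [ 0.5682 -0.3099  0.0835]
1 0.048 0.057 (array([ 577.1, -294.8]), array([26.8, 11.1]), 47.55, 19) [ 0.5742 -0.2965  0.0526]
1 0.042 0.048 (array([ 572.3, -293.5]), array([28.7, 14. ]), 75.9, 211) [ 0.5725 -0.2968  0.0451]
0 0.065 0.072 (array([ 477. , -261.6]), array([44.6, 17.7]), 72.83, 135) [ 0.4819 -0.2593  0.0701]
0 0.072 0.078 (array([ 477.4, -263.1]), array([45.7, 18.6]), 77.39, 450) [ 0.4792 -0.2562  0.0738]
0 0.08 0.09 (array([ 471.3, -285.8]), array([15.1,  7.2]), -11.14, 124) [ 0.4719 -0.2858  0.0835]
0 0.048 0.057 (array([ 478.2, -262.3]), array([44.4, 12.6]), 75.82, 93) [ 0.4825 -0.262   0.0524]
0 0.042 0.048 (array([ 477.6, -262. ]), array([44.8, 14.5]), 75.28, 248) [ 0.4777 -0.2692  0.0451]
```

```bash
python3 - <<'E'
from look import *
np.set_printoptions(precision=1,suppress=True,linewidth=150)
c=get_calibration('wrist');T=np.load('pics/w1_T.npy');d=np.load('pics/w1.npz')['d']
v,u=np.mgrid[:384,:512]; P=np.stack([(u-c['cx'])/c['fx']*d,(v-c['cy'])/c['fy']*d,d],-1)@T[:3,:3].T+T[:3,3]
a=np.deg2rad(-14.08);R=np.array([[np.cos(a),np.sin(a)],[-np.sin(a),np.cos(a)]])
Q=np.concatenate([(P[...,:2]-[.5256,-.2758])@R.T,P[...,2:]],-1).reshape(-1,3)*1000
for s in (-1,1):
    print('fork',s)
    for y in range(-32,34,2):
        m=(abs(Q[:,0]-50*s)<5)&(abs(Q[:,1]-y)<1)
        if m.sum(): print(y,m.sum(),np.percentile(Q[m,2],[10,50,90]))
c,T=get_calibration('wrist'),np.load('pics/w2_T.npy');d=np.load('pics/w2.npz')
P=np.stack([(u-c['cx'])/c['fx']*d['d'],(v-c['cy'])/c['fy']*d['d'],d['d']],-1)@T[:3,:3].T+T[:3,3]
im=d['im'].astype(int);m=(im[...,0]-im[...,2]>40)&(abs(P[...,2]-.08)<.01)&(abs(P[...,0]-.565)<.1)&(abs(P[...,1]-.275)<.05)
r=cv2.minAreaRect((P[m][:,:2]*1000).astype(np.float32));print('rod',r)
E
```

```text
fork -1
-32 16 [11.3 12.1 12.8]
-30 16 [11.3 11.9 13.4]
-28 15 [11.3 12.2 12.7]
-26 29 [11.7 13.4 84.3]
-24 33 [11.8 84.  85.9]
-22 31 [13.1 83.7 85. ]
-20 24 [79.7 81.  82.4]
-18 25 [76.7 78.1 79.6]
-16 28 [70.5 76.  76.8]
-14 42 [44.8 50.7 68.6]
-12 16 [44.  45.  45.6]
-10 20 [44.1 45.  46. ]
-8 15 [44.5 45.3 46. ]
-6 17 [44.8 45.4 45.7]
-4 14 [43.7 44.8 45.7]
-2 34 [44.3 71.5 72.8]
0 33 [45.  71.8 73.9]
2 33 [44.7 72.  73. ]
4 28 [52.2 72.2 73.5]
6 26 [53.6 72.2 73. ]
8 27 [52.6 72.1 73. ]
10 36 [11.4 71.8 73.3]
12 35 [11.9 71.9 73. ]
14 36 [11.6 72.  73.5]
16 39 [11.7 72.8 74.9]
18 25 [27.9 74.8 76. ]
20 19 [74.3 75.1 76.1]
22 20 [72.8 74.1 75.1]
24 10 [65.3 72.1 73.1]
26 16 [11.4 12.3 12.8]
28 15 [11.4 11.7 12.3]
30 18 [11.1 12.  13. ]
32 11 [11.6 12.  12.3]
fork 1
-32 8 [11.6 12.4 13.4]
-30 6 [11.8 12.9 13. ]
-28 6 [11.  12.1 12.6]
-26 25 [11.8 83.3 84.5]
-24 28 [83.6 84.9 85.5]
-22 38 [82.4 83.9 85.9]
-20 34 [79.9 81.4 82.6]
-18 35 [76.8 77.9 79.4]
-16 35 [73.4 75.6 76.8]
-14 54 [44.8 48.2 68.9]
-12 25 [44.  44.8 45.8]
-10 23 [44.3 45.  46. ]
-8 22 [44.2 45.3 46.2]
-6 22 [44.6 45.1 46.3]
-4 11 [44.3 44.9 45.3]
-2 25 [71.  72.  73.1]
0 32 [72.3 72.8 73.4]
2 26 [71.5 72.5 73.3]
4 28 [71.8 72.7 73.4]
6 32 [71.5 72.5 73.6]
8 24 [71.7 72.8 73.3]
10 34 [30.2 72.6 73.2]
12 36 [42.5 72.6 73.3]
14 28 [12.7 72.4 73.4]
16 33 [72.7 73.9 74.9]
18 29 [74.1 74.9 75.9]
20 24 [74.  74.8 75.8]
22 35 [73.1 74.  75. ]
24 12 [70.3 71.6 72.6]
26 1 [10.9 10.9 10.9]
28 20 [11.  12.1 12.8]
30 20 [11.1 12.2 12.9]
32 20 [11.3 12.  13.2]
rod ((566.0997924804688, 273.5503845214844), (13.407655715942383, 159.10777282714844), 77.65135955810547)
```

Measurements agree with the given sizes:

| Item | Measured size (mm) | Centre (mm) | Yaw |
|---|---|---|---|
| Cover | 176 x 136 | (561.6, 274.7) | -12.5° |
| Lug | 26 x 10 | (482, 239) | 25.4° |
| Rod | 159 x 13.4 | (566.1, 273.6) | -12.35° |
| Clip seat | – | (524.3, -281.1) | -14.1° |

The clip's slot lies 5.5 mm off the base's middle.

```bash
python3 - <<'E'
from h import *
R=down(np.deg2rad(77.65)); p=[.5661,.2736]
def st(n):
    s=readout.state();print(n,round(s['time_s'],2),np.round(s['tcp_pos'],4),np.round(s['ft_force'],1),round(s['width'],4),round(s['grip_force'],1))
robot.move_pose([*p,.13],R); st('pre')
robot.move_straight([*p,.065],.1); st('at')
close_gripper(40); st('grip')
robot.move_straight([*p,.085],.06); robot.move_straight([*p,.2],.25); st('up')
R2=down(np.deg2rad(75.92)); s=[.5243,-.2811]
robot.move_pose([*s,.2],R2); st('over clip'); print(readout.state()['joint_positions'])
robot.move_straight([*s,.085],.2); st('above')
save('wrist','w3',s=1.5)
E
```

```text
pre 4.22 [0.5666 0.2733 0.1305] [-0.9  0.5  1.1] 0.0881 0.0
at 5.02 [0.5666 0.2738 0.0655] [ 0.6 -1.   1.1] 0.088 0.0
grip 6.15 [0.5661 0.2736 0.065 ] [-0.7 -0.2 -0.3] 0.0128 40.0
up 7.24 [0.5655 0.2734 0.199 ] [ 0.1  0.9 -1. ] 0.0128 40.0
over clip 9.25 [ 0.5248 -0.2802  0.1999] [-0.3  0.  -0.3] 0.0127 40.0
[-3.05131872e+01  8.09083308e+00  1.04467681e+02  2.27670911e-02
  6.74470255e+01 -1.06507328e+02]
above 9.97 [ 0.5251 -0.2812  0.0857] [-0.1  0.  -0.9] 0.0131 40.0
```

View pics/w3.png

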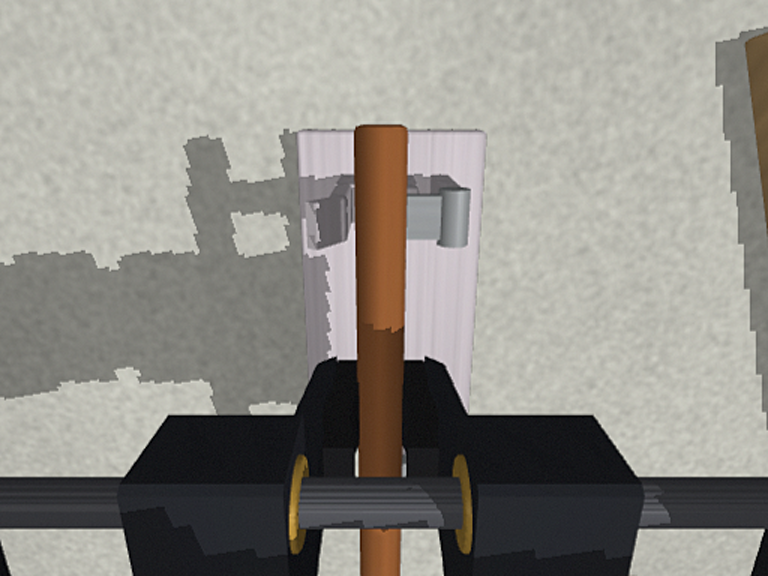

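The rod at (380,125–570) is parallel to the clip plate and over the slot, between the cheek (330,220) and the jaw (430,215). Pushing down in steps.

```bash
python3 - <<'E'
from h import *
s=[.5243,-.2811]
def st(n):
    a=readout.state();print(n,round(a['time_s'],2),np.round(a['tcp_pos'],4),np.round(a['ft_force'],1),round(a['width'],4)); return a['ft_force'][2]
for z in [.068,.06,.054,.049,.045,.042,.040,.0385,.037]:
    robot.move_straight([*s,z],.06); f=st(z)
    if f>25 and z<.042 : break
robot.dwell(.2); st('end'); save('wrist','w4',s=1.5)
E
```

```text
0.068 10.46 [ 0.524  -0.281   0.0676] [ 0.3 -0.2 -0.3] 0.013
0.06 10.74 [ 0.5251 -0.282   0.0608] [-0.4 -2.6  4.8] 0.0128
0.054 10.99 [ 0.5254 -0.2826  0.0551] [ 0.5 -6.2  5.7] 0.0127
0.049 11.24 [ 0.5254 -0.2831  0.0502] [ 0.2 -7.4  4.7] 0.0126
0.045 11.49 [ 0.5247 -0.2834  0.0457] [ 0.7 -2.1  0.5] 0.0128
0.042 11.74 [ 0.5232 -0.2803  0.0408] [-0.5 -1.4 -1.1] 0.0125
0.04 11.99 [ 0.5239 -0.2805  0.0399] [-1.8  0.8  3. ] 0.0129
0.0385 12.24 [ 0.524  -0.2806  0.0398] [-5.2  2.9 10.6] 0.0125
0.037 12.49 [ 0.524  -0.2806  0.0396] [-8.9  4.7 19.3] 0.0128
end 12.69 [ 0.524  -0.2806  0.0396] [-8.7  4.2 20.2] 0.0127
```

It's on the floor (TCP z stops at 0.0397, as predicted). Release, retreat and look.

```bash
python3 - <<'E'
from look import *
s=[.5243,-.2811]
robot.move_straight([*s,.0395],.06); release(); robot.move_straight([*s,.2],.2)
st=readout.state(); save('wrist','w5',crop=(60,320,170,340),s=2.2)
T=np.eye(4);T[:3,:3]=st['ee_rot'];T[:3,3]=st['tcp_pos'];T=T@get_calibration('wrist')['tool_from_camera'];c=get_calibration('wrist')
d=np.load('pics/w5.npz');v,u=np.mgrid[:384,:512];D=d['d'];P=np.stack([(u-c['cx'])/c['fx']*D,(v-c['cy'])/c['fy']*D,D],-1)@T[:3,:3].T+T[:3,3]
im=d['im'].astype(int);m=(im[...,0]-im[...,2]>40)&(abs(P[...,2]-.055)<.015)&(abs(P[...,0]-.525)<.12)&(abs(P[...,1]+.28)<.05)
print(st['time_s'],cv2.minAreaRect((P[m][:,:2]*1000).astype(np.float32)),np.percentile(P[m][:,2],[5,50,95]))
E
```

```text
15.1167 ((525.0610961914062, -279.7951354980469), (13.288848876953125, 158.41195678710938), 75.94588470458984) [0.05490471 0.05793891 0.05957305]
```

View pics/w5.png

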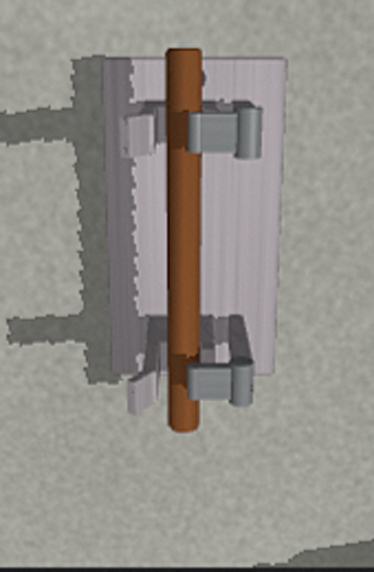

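The rod is at z≈0.052, centred within 1 mm of the seat, with both jaws (at (225,130) and (220,380)) closed above it. Next, re-check the lug and grip it.

```bash
python3 - <<'E'
from look import *
robot.move_pose([.482,.239,.22],down(np.deg2rad(-64.8)))
st=readout.state(); save('wrist','w6')
T=np.eye(4);T[:3,:3]=st['ee_rot'];T[:3,3]=st['tcp_pos'];T=T@get_calibration('wrist')['tool_from_camera'];c=get_calibration('wrist')
D=np.load('pics/w6.npz')['d'];v,u=np.mgrid[:384,:512];P=np.stack([(u-c['cx'])/c['fx']*D,(v-c['cy'])/c['fy']*D,D],-1)@T[:3,:3].T+T[:3,3]
for lo,hi,r in ((.085,.095,.03),(.058,.066,.3)):
    m=(P[...,2]>lo)&(P[...,2]<hi)&(np.hypot(P[...,0]-.482,P[...,1]-.239)<r)
    m=cv2.morphologyEx(m.astype(np.uint8),cv2.MORPH_OPEN,np.ones((3,3)))>0
    print(m.sum(),cv2.minAreaRect((P[m][:,:2]*1000).astype(np.float32)))
d=np.array([np.cos(np.deg2rad(25.2)),np.sin(np.deg2rad(25.2)),0])
print(st['time_s'],np.round(st['joint_positions'],1),np.round(st['ft_force'],1))
from scipy.spatial.transform import Rotation as Ro
R0=down(np.deg2rad(-64.8));p0=np.array([.482,.239,.066]);a=np.deg2rad(-12.5)
far=np.array([.5616+.088*np.cos(a)-.068*np.sin(a),.2747+.088*np.sin(a)+.068*np.cos(a),.042])
for t in (0,3,10,12):
    Q=Ro.from_rotvec(np.cross([0,0,1],d)*np.deg2rad(t)).as_matrix();p=far+Q@(p0-far);print(t,p,robot.inverse_kinematics(p,Q@R0))
E
```

```text
334 ((482.3521728515625, 238.63925170898438), (25.138656616210938, 9.508832931518555), 24.948503494262695)
28146 ((561.0452270507812, 274.29083251953125), (136.44715881347656, 176.60838317871094), 77.6032485961914)
18.025 [ 23.7   1.  109.9  -0.   69.1  88.5] [ 0.  -0.3  0.4]
0 [0.482 0.239 0.066] [ 2.37218057e+01  1.03240765e+01  1.17617518e+02 -2.54444375e-14
  5.20584056e+01  8.85218057e+01]
3 [0.48338259 0.2396506  0.07635245] [ 2.37731379e+01  1.14979261e+01  1.14932863e+02 -8.94722926e-02
  5.65683144e+01  8.86243867e+01]
10 [0.48849869 0.24205805 0.10009345] [ 23.88405155  14.82173107 108.42240144  -0.24868187  66.75347897
  88.80218918]
12 [0.49043858 0.2429709  0.10673272] [ 23.91346181  15.90286191 106.50511344  -0.28538211  69.58931956
  88.84109342]
```

```bash
python3 - <<'E'
from h import *
from scipy.spatial.transform import Rotation as Ro
def st(n):
    a=readout.state();print(n,round(a['time_s'],2),np.round(a['tcp_pos'],4),np.round(a['ft_force'],1),np.round(a['wrist_torque'],2),round(a['width'],4))
d=np.array([np.cos(np.deg2rad(25.2)),np.sin(np.deg2rad(25.2)),0])
R0=down(np.deg2rad(-64.8));p0=np.array([.482,.239,.066]);a=np.deg2rad(-12.5)
far=np.array([.5616+.088*np.cos(a)-.068*np.sin(a),.2747+.088*np.sin(a)+.068*np.cos(a),.042])
robot.move_straight([.482,.239,.1],.2); robot.move_straight(p0,.08); st('at')
close_gripper(55); st('grip')
for t in (1,2,3,4.5,6,8,10,12):
    Q=Ro.from_rotvec(np.cross([0,0,1],d)*np.deg2rad(t)).as_matrix();p=far+Q@(p0-far)
    robot.move_straight(p,.02,Q@R0); st(t)
save('side','s7',crop=(150,320,100,320),s=3)
E
```

```text
at 19.4 [0.4816 0.2388 0.0654] [ 0.8 -0.   0.9] [ 0.04  0.02 -0.04] 0.0885
grip 20.57 [0.482 0.239 0.066] [ 0.3 -0.2  0.5] [ 0.   -0.04 -0.01] 0.0093
1 20.89 [0.4821 0.2389 0.0691] [ 0.8 -0.2 -4.9] [-0.11 -0.19  0.  ] 0.0092
2 21.22 [0.4829 0.2401 0.0739] [-2.7  1.1  3.8] [ 0.07  0.65 -0.04] 0.0094
3 21.54 [0.4834 0.2401 0.0767] [-3.3  3.7  0.7] [ 0.66  0.55 -0.02] 0.0094
4.5 21.95 [0.4854 0.24   0.082 ] [ 0.9  1.7 -0.3] [-0.01 -0.3   0.17] 0.0094
6 22.36 [0.4855 0.2407 0.0866] [ 1.4  1.5 -0.7] [ 0.4  -0.32  0.1 ] 0.0095
8 22.86 [0.4865 0.2411 0.0931] [ 0.9  1.  -1.8] [ 0.31 -0.02  0.18] 0.0093
10 23.36 [0.4887 0.2421 0.1001] [-0.5  1.5  0.2] [ 0.31 -0.04  0.14] 0.0095
12 23.86 [0.4907 0.243  0.1068] [ 0.9  1.1 -1.7] [ 0.34 -0.19  0.11] 0.0096
```

View pics/s7.png

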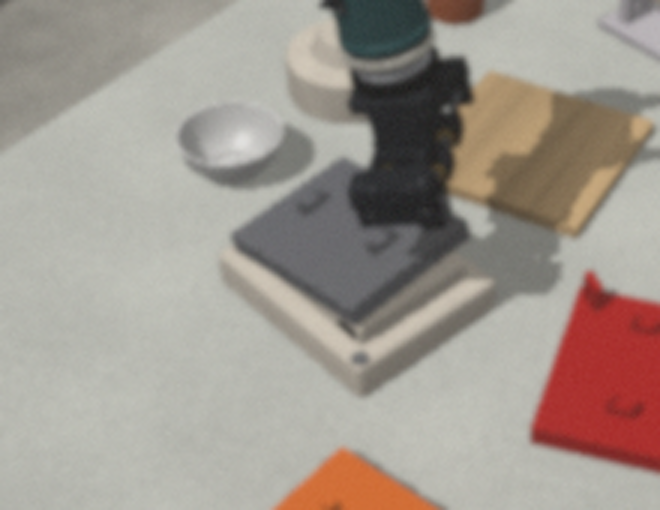

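The cover is tilted, its lug side up at (440,235) and far corner still down at (235,240); the mould is unmoved. Lift off and carry.

```bash
python3 - <<'E'
from h import *
from look import *
def st(n):
    a=readout.state();print(n,round(a['time_s'],2),np.round(a['tcp_pos'],4),np.round(a['ft_force'],1),np.round(a['wrist_torque'],2),round(a['width'],4)); return a
R0=down(np.deg2rad(-64.8))
p=np.array([.4905,.243,.1067])
for z in (.112,.120,.14): robot.move_straight([*p[:2],z],.03); st(z)
robot.move_straight([*p[:2],.225],.12); st('up')
robot.move_straight([*p[:2],.235],.05,R0); st('level')
robot.move_straight([.461,-.041,.224],.12,R0); robot.dwell(.3); s=st('board')
T=np.eye(4);T[:3,:3]=s['ee_rot'];T[:3,3]=s['tcp_pos'];T=T@get_calibration('wrist')['tool_from_camera'];c=get_calibration('wrist')
save('wrist','w8'); D=np.load('pics/w8.npz')['d'];v,u=np.mgrid[:384,:512];P=np.stack([(u-c['cx'])/c['fx']*D,(v-c['cy'])/c['fy']*D,D],-1)@T[:3,:3].T+T[:3,3]
im=np.load('pics/w8.npz')['im'].astype(int)
m=(abs(P[...,2]-.22)<.03)&(v<230)&(im.max(-1)>60)
X=P[m];A=np.c_[X[:,:2],np.ones(len(X))];k=np.linalg.lstsq(A,X[:,2],rcond=None)[0]
for _ in range(5):
    g=abs(A@k-X[:,2])<.004;k=np.linalg.lstsq(A[g],X[g,2],rcond=None)[0]
print('slopes deg',np.rad2deg(k[:2]),g.sum(),cv2.minAreaRect((X[g][:,:2]*1000).astype(np.float32)),X[g][:,2].mean())
save('top','t8',crop=(100,290,130,390),s=2.5)
E
```

```text
0.112 24.23 [0.4904 0.2427 0.1123] [-0.7 -0.7 -1. ] [ 0.03 -0.07  0.01] 0.0099
0.12 24.65 [0.4907 0.2431 0.1203] [-0.8 -0.3 -0.9] [0.03 0.   0.04] 0.0097
0.14 25.47 [0.4904 0.243  0.1399] [-0.1 -0.5 -1.1] [ 0.02 -0.03  0.01] 0.0095
up 26.32 [0.49   0.2428 0.2243] [ 0.2  1.  -1.4] [-0.03 -0.05 -0.  ] 0.0096
level 26.68 [0.4893 0.2424 0.2345] [-0.1  0.6 -0.2] [-0.09  0.14  0.02] 0.0097
board 29.52 [ 0.461  -0.0408  0.224 ] [-0.5 -0.4 -0.6] [-0.    0.05 -0.02] 0.0096
slopes deg [-0.13231733 -0.06937877] 79679 ((518.6931762695312, -12.774978637695312), (100.40074920654297, 209.42250061035156), 25.2620906829834) 0.21986328905932792
```

View pics/t8.png

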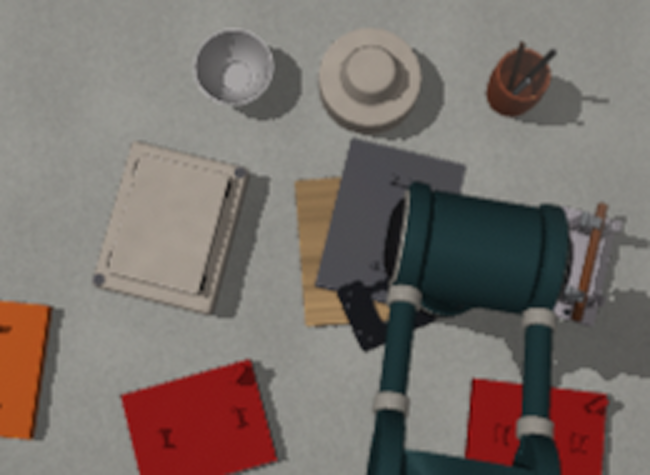

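The cover is level (slopes under 0.2°) above the board. The mould has not moved and the bystanders are untouched. Checking the cover's centre against the board's, then handing in.

```bash
python3 - <<'E'
from h import *
a=atz('top',467/2.5+130,165/2.5+100,.22);b=atz('top',316/2.5+130,285/2.5+100,.22);print('cover c',(a+b)/2)
B=[atz('top',u/1.5,v/1.5,.016) for u,v in ((373,258),(459,252),(380,345),(468,339))];c=np.mean(B,0);print('board',c)
e=c-(a+b)/2
if np.hypot(*e[:2])<.03:
    if np.hypot(*e[:2])>.004: s=readout.state(); robot.move_straight([.461+e[0],-.041+e[1],.224],.05); robot.dwell(.5)
    print(readout.state()['time_s'],readout.state()['width']); print(robot.close_job())
E
```

```text
cover c [ 0.53597489 -0.00808609  0.22      ]
board [ 0.53893605 -0.00231578  0.016     ]
30.4 0.009664449657693431
the job is handed in; nothing more can be done
None
```

The rod is seated in the clip with both jaws closed above it, and the cover was peeled off lug corner first with the mould left in place. I handed the job in at 30.4 s, with the cover held level over the middle of the ware board, about 20 cm above the bench.

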